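# Put the shoe brush away in the tip-out bin

## Task

Put the shoe brush away in the top bin of the grey three-tier unit: tip the bin forward to about 45 degrees (never past 60, or things slide out over its front), lower the brush lengthwise into it rather than dropping it, and let go while the bin stays tipped. Then ease the bin back, without slamming it, until it is fully shut and level with the brush inside. Leave the other things on the shelf where they are.

Things in the scene. Friction and masses are not known exactly. Their poses are not given: they have to be found in the camera images.
- unit: Fixed grey stack of three tip-out bins, 200 wide (y) x 115 deep (x) x 310 mm high. Origin: on the shelf under mid-front, below the hinges; x points into the unit (away from the robot), z up. Roof z = 306 to 310 mm, front edge at x = 2 mm; in the middle of that edge a finger notch, 84 wide, reaching back to x = 46 mm, opens down into the top bin behind its front (too small for the brush)
- bin_top (a joint): Tip angle of the top bin, rad: 0 = shut and level, growing as its top leans out forward (unit's -x), stop at 1.4. It starts shut or slightly ajar (0 to 0.12). The hinge is stiff (0.28 N m, about 3 N at the top edge): the bin stays at whatever angle it is left, empty or loaded. The middle and bottom bins are shut
- bin_hinge (a point): On the top bin's hinge line, mid-width, at x 0, y 0, z 212 mm of the unit. Axes: the unit's when shut; they turn with the bin. In them, mm: front panel x -4 to 0, z -4 to 92, 196 wide, with an outer rim to x = -7 at z 86 to 92; floor top z = 2, x 0 to 83; back wall 34 high at x = 80; side walls at y = +-89.5, 89 high in front, curving down to the back. Open top
- bin_lip (a point): Middle of the top edge of the top bin's front panel, on its inner face, 92 mm from bin_hinge; axes as bin_hinge. A closed finger pair put down the notch behind it pulls it forward; pushed from outside it goes back
- brush: Loose wooden shoe brush lying bristles down: wood back 130 mm long (x) by 42 mm wide (y) by 18 mm thick, z = 22 to 40 mm; stiff dark bristle block 114 x 35 mm below it; 40 mm high in all, about 130 g. Origin at the middle of its underside, x along its length, z up.
- brush_mid (a point): Middle of the brush, 20 mm above its origin; axes as the brush.
- stretcher: Bystander: green hard silicone shoe stretcher lying on its side, 168 x 62 x 44 mm; origin under it, x along it.
- perfume: Bystander: frosted glass perfume bottle with metal screw cap, 32 x 56 mm, 112 mm high; origin under its middle.
- ring_cone: Bystander: white ceramic ring cone, foot 68 mm across, 86 mm high; origin under its middle.
- mirror: Bystander: folded aluminium travel mirror lying flat, 66 (x) x 110 (y) x 13 mm; origin under its middle.
- tin: Bystander: plain round metal polish tin, 75 mm across, 26 mm high; origin under its middle.
- glasses_case: Bystander: dark hard glasses case, 62 (x) x 160 (y) x 42 mm; origin under its middle.
Things that resemble listed ones, but are neither listed nor needed, are in the scene too. There is more than one size of the brush; the one meant has the size given above.

How it is judged:
On the way, in this order (a step that is already met when the one before it is completed fails the run):
1. the top bin is tipped to about 45 degrees (36 to 54) (value of joint bin_top between 0.63 and 0.94 rad), for 0.3 s.
2. the brush lies in the bin, let go, while the bin is still tipped (30 to 60 degrees) (value of joint bin_top between 0.52 and 1.05 rad and contact force between the fingers and brush below 0.1 N and linear speed of brush below 0.03 m/s and x of brush_mid in the frame of bin_hinge between 0.005 and 0.075 m and z of brush_mid in the frame of bin_hinge between 0.005 and 0.08 m and y of brush_mid in the frame of bin_hinge between -0.05 and 0.05 m), for 0.3 s.
At the end, for the whole second after the job is handed in: The top bin is shut and level (within 0.05 rad, about 4 mm at its top edge), with the brush at rest inside it (its middle within the bin: 5 to 75 mm behind the front panel, 5 to 80 mm above the hinge, within 50 mm of the bin's middle across) (value of joint bin_top below 0.05 rad and linear speed of brush below 0.02 m/s and x of brush_mid in the frame of bin_hinge between 0.005 and 0.075 m and z of brush_mid in the frame of bin_hinge between 0.005 and 0.08 m and y of brush_mid in the frame of bin_hinge between -0.05 and 0.05 m); the robot touches nothing.
It fails at once if the top bin tipped beyond 60 degrees (value of joint bin_top above 1.05 rad).
It fails at once if the bin slammed shut (velocity of joint bin_top below -4 rad/s).
It fails at once if the brush dropped into the bin (faster than 1.1 m/s within 100 mm of the hinge point, a free fall of about 60 mm) (linear speed of brush above 1.1 m/s and distance between brush_mid and bin_hinge below 0.1 m).
It fails at once if another thing on the shelf moved more than 25 mm (distance of any of stretcher, perfume, ring_cone, mirror, tin, glasses_case from where it was at the start of the episode above 0.025 m).
It also fails if it takes over 72 s, if anything falls off the work surface, if the arm or the gripper's body presses on something with over 40 N, if the wrist force passes 120 N, or if a joint passes its speed limit or range.

## Robot

A 6-joint arm with a two-finger parallel gripper is mounted at the origin on the work surface. World frame = base frame: x ahead of the robot, y to its left, z up, the work surface at z = 0. Lengths are in m, angles in rad, forces in N, time in s.
With the tool pointing down it reaches from about 0.275 to 0.725 m from the base axis. Payload 15.9 kg.
Tool frame: the origin (TCP) lies midway between the tips of the shut fingers; the grasp point (between the pads) lies arm.tcp_to_grasp behind it (arm.tcp_to_grasp is the distance from the TCP to the grasp point, in m); z points along the fingers, y is the line along which they close (so a half turn about z gives the same grasp; the last joint's range is limited). The gripper opens to 85 mm and grips with 20 to 120 N. Pads are 22 mm wide; open, the fingers measure 114 mm over their backs; the gripper's body (76 mm by 85 mm) begins 54 mm behind the grasp point. The pads swing forward as they close: fully open they stand 13 mm farther back than shut.
Start: joints at [1.25, 0.213, -0.034, 1.323, 0, 1.571], TCP at [0.158, 0.474, 0.231] pointing down, gripper open.
Joint ranges: [-2.98, 2.98], [-0.74, 1.72], [-1.14, 1.35], [-2.1, 2.04], [-1.57, 1.44], [-3.14, 3.14]. Speed limits (rad/s): [1.89, 1.89, 2.39, 2.57, 3.14, 3.14].

## Interface

Orientations are given as a unit quaternion [x, y, z, w].
In Python, from bench import arm gives the robot as it stands. The module is installed in compiled form; this text tells all that it offers.
- The arm moves only by the tool servo_tool, never from a script. Its argument "deltas" is text: rows parted by semicolons, each of 4 numbers parted by spaces: the shift along the tool's x, y, z in mm, then the turn about the tool's z in units of 5 degrees (1.0 is 5 degrees). In form: dx dy dz spin; .... A call has 1 to 12 rows; each row is the pose to reach, as a shift and turn from the pose commanded when the call began, along the tool's axes at that moment; what a row does not reach only later rows make up. A row lasts 1/12 s, in which the tool goes at most 41.7 mm and 7.16 degrees, less where a joint would pass 70% of its speed; a pose out of reach is approached as far as the arm can. A call with a gripper value outside its range is refused whole. "gripper" is the closure, from 0 (fully open) to 1 (shut), set as the call begins (left out, the last holds). The fingers move at their own pace and stop on an object; "squeeze" is the grip in N (left out, the last holds). Time passes only in rows, so rows that repeat a pose let the fingers close. It gives the time, the measured TCP pose, the force, the opening and the grip force at its end, in the units of the state.
- arm.get_state(): the state, without advancing time (a new reading comes with each control period).
- arm.capture(name): name is "side" or "top"; returns a dict with "img" (400x640x3 uint8, blue, green, red), "depth" (400x640 float32, m along the optical axis (not along the pixel's ray), 0 where there is no reading), "fx", "fy", "cx", "cy" (pixels), "dist_coeffs" ([k1, k2, p1, p2, k3] as OpenCV has them; the pictures are not rectified), "extrinsics" (4x4, takes a point from world to camera coordinates). Camera axes: x right, y down, z forward; pixel columns grow to the right and rows downward; lengths in m; the calibration is good to about 2 mm. A picture is of the moment at which its call begins.
- arm.job_done(): hands the job in; it is judged then, once.
The state is a dict: "time": time; "joint_positions": joint angles; "qvel": joint speeds; "joint_torque": joint torques, N m; "tcp_pos": TCP position; "tcp_rot": TCP orientation; "ft_force": force on the tool from outside, world axes, zero at the start; "wrist_torque": the same for the moment, N m; "gripper_width": finger opening in m; "grasp_force": force on a finger pad.
Only numpy, scipy, OpenCV 4.12 (cv2) and the standard library are available. Lean on these libraries where they do the work, as an engineer would, in place of code of your own. Each camera call takes 0.05 s, during which the arm holds its last target. There are 200 camera calls.

## Working session

There is one attempt and no reset: what is moved stays moved. The work goes in short steps, Python scripts to look and compute and a tool call to move; the robot and the scene stay as the last step left them, time stands still between calls to the robot, and variables do not carry over. Pictures are saved under pics/ and viewed, at most 10 in all, crops included, and the job is handed in when it is done.

Besides the shell and the picture viewer there is one more tool, called by a JSON object that holds its "op" and its "data", one argument or row to a line. servo_tool: Moves the arm, as the interface text tells. Its arguments: {"type":"object","properties":{"deltas":{"type":"string"},"gripper":{"type":"number"},"squeeze":{"type":"number"}},"required":["deltas"]}

```bash
mkdir -p pics; cat > h.py <<'E'
import numpy as np, cv2
from bench import arm
def cap(n):
    c=arm.capture(n); c['K']=np.array([[c['fx'],0,c['cx']],[0,c['fy'],c['cy']],[0,0,1.]]); c['d']=np.array(c['dist_coeffs'],float); c['E']=np.array(c['extrinsics']); return c
def cloud(c):
    h,w=c['depth'].shape; u,v=np.meshgrid(np.arange(w),np.arange(h))
    p=cv2.undistortPoints(np.stack([u,v],-1).reshape(-1,1,2).astype(np.float64),c['K'],c['d']).reshape(h,w,2)
    z=c['depth'].astype(float); P=np.dstack([p[...,0]*z,p[...,1]*z,z]); R=c['E'][:3,:3]; t=c['E'][:3,3]
    W=(P-t)@R; W[z==0]=np.nan; return W
def ray(c,u,v,z):
    p=cv2.undistortPoints(np.array([[[u,v]]],float),c['K'],c['d'])[0,0]; R=c['E'][:3,:3]; t=c['E'][:3,3]
    o=-R.T@t; d=R.T@np.array([p[0],p[1],1]); return o+d*(z-o[2])/d[2]
E
python3 - <<'E'
from h import *
for n in('side','top'):
    c=cap(n); cv2.imwrite(f'pics/{n}0.png',c['img']); np.save(n+'0.npy',cloud(c)); print(n,-c['E'][:3,:3].T@c['E'][:3,3],c['fx'],(c['depth']>0).mean())
s=arm.get_state();print(s,arm.tcp_to_grasp)
E
```

```text
side [ 0.24104997 -0.81827196  1.19685491] 477.31357926955883 0.99590234375
top [0.41760741 0.07356596 1.248615  ] 374.3178838111085 0.9960703125
{'time': 0.1, 'joint_positions': array([ 1.25000611e+00,  2.13292480e-01, -3.49381849e-02,  1.32351344e+00,
       -1.99996984e-05,  1.57079389e+00]), 'qvel': array([ 2.08273592e-04, -1.50163929e-03,  2.03733420e-03,  3.12966504e-03,
        5.91750775e-05, -8.30504233e-04]), 'joint_torque': array([-7.02614398e-04, -6.87240458e+01,  4.87810349e+01,  1.20198002e-02,
       -1.01778330e-04,  1.86080433e-05]), 'tcp_pos': array([0.1575735 , 0.47421808, 0.23089596]), 'tcp_rot': array([ 1.59707034e-01,  9.87164342e-01, -4.69405293e-04, -6.58133935e-05]), 'ft_force': array([ 0.19239981, -0.47695216, -0.0615125 ]), 'wrist_torque': array([-0.02129028,  0.01768111,  0.02015825]), 'grasp_force': 0.0, 'gripper_width': 0.08552400143468752} 0.0187
```

View pics/side0.png

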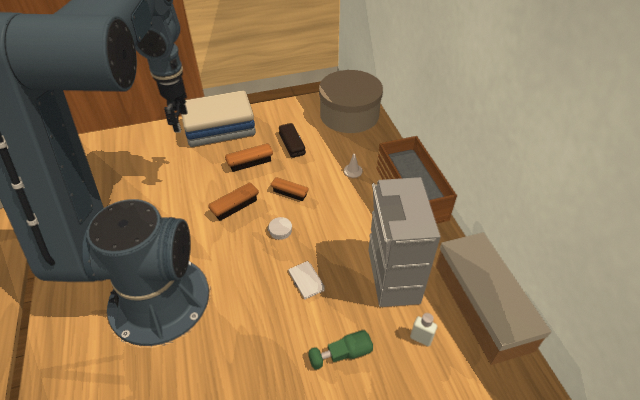

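View pics/top0.png

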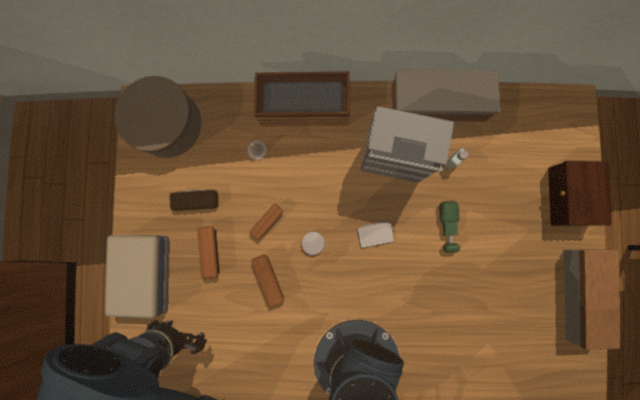

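The pictures show three brush-like things: top (208,252), (266,222) and (267,281), which are side (249,157), (290,188) and (233,200). The unit is at top (408,143) and side (405,240). I'll measure the brushes to tell them apart.

```bash
python3 - <<'E'
from h import *
im=cv2.imread('pics/top0.png'); W=np.load('top0.npy'); c=cap('top')
hsv=cv2.cvtColor(im,cv2.COLOR_BGR2HSV)
for (u,v) in((208,252),(266,222),(267,281)):
    print(u,v,hsv[v,u],W[v,u]); zt=W[v,u,2]
    m=(np.abs(W[...,2]-zt)<0.007).astype(np.uint8)
    n,l,st,_=cv2.connectedComponentsWithStats(m); k=l[v,u]
    P=W[l==k]; r=cv2.minAreaRect((P[:,:2]*1000).astype(np.float32)); print(st[k],np.median(P[:,2]),r)
    mm=(l==k).astype(np.uint8); ct=max(cv2.findContours(mm,0,2)[0],key=len)
    b=cv2.boxPoints(cv2.minAreaRect(ct)); q=np.array([ray(c,*p,zt)for p in b]); print(np.round(q*1000))
# unit
m=np.abs(W[...,2]-0.310)<0.012; n,l,st,_=cv2.connectedComponentsWithStats(m.astype(np.uint8)); k=l[115,408]; print(W[115,408],W[145,408],st[k])
P=W[l==k]; print(np.median(P[:,2]));r=cv2.minAreaRect((P[:,:2]*1000).astype(np.float32)); print(r,cv2.boxPoints(r))
a=cv2.resize(im[180:320,180:300],None,fx=3,fy=3,interpolation=2)
b=cv2.resize(im[95:195,350:470],None,fx=4.2,fy=4.2,interpolation=2); b=b[:420]
o=np.zeros((420,360+b.shape[1],3),np.uint8); o[:,:360]=a; o[:b.shape[0],360:]=b; o=o[:,:800]; cv2.imwrite('pics/crop1.png',o)
E
```

```text
208 252 [ 12 162 142] [0.35889703 0.48156384 0.05600127]
[198 227  18  52 684] 0.05209826687322182 ((358.05938720703125, 488.9812316894531), (165.61705017089844, 52.1976432800293), 6.297613620758057)
[[438. 521.  56.]
 [442. 470.  56.]
 [279. 453.  56.]
 [274. 504.  56.]]
266 222 [ 13 175 125] [0.45785873 0.29690748 0.04016966]
[249 203  34  37 494] 0.03951778754984324 ((461.49359130859375, 298.61199951171875), (41.8524169921875, 129.54388427734375), 49.821903228759766)
[[426. 356.  40.]
 [524. 272.  40.]
 [497. 240.  40.]
 [399. 324.  40.]]
267 281 [ 13 171 128] [0.26909685 0.28849059 0.05112417]
[251 254  33  54 860] 0.05139447499481296 ((269.6607666015625, 289.87371826171875), (168.89515686035156, 54.64848327636719), 22.780797958374023)
[[338. 347.  51.]
 [358. 296.  51.]
 [202. 232.  51.]
 [182. 282.  51.]]
[ 0.72507833 -0.11286892  0.31173351] [ 0.66908246 -0.12972324  0.21960431] [ 368  106   85   66 3187]
0.3098769579280455
((665.1470336914062, -118.69722747802734), (205.54034423828125, 135.08555603027344), 78.34563446044922) [[ 578.2364    -205.70456  ]
 [ 710.53705   -232.99283  ]
 [ 752.0577     -31.689896 ]
 [ 619.757       -4.4016266]]
```

View pics/crop1.png

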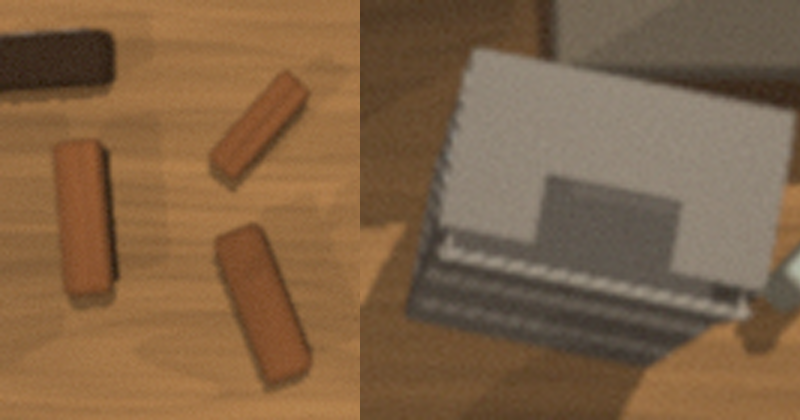

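The brush meant is the one at top (266,222). It measures 130 x 42 mm with its top at 40 mm, while the other two are about 166 x 52 mm and 51 mm high. The crop shows it at (260,128) as the short, thin one. On the unit, the bin lip is at crop (445,248) to (748,312) and the notch's back corners are at (548,175) and (682,202). Next I'll fit the unit's pose.

```bash
python3 - <<'E'
from h import *
c=cap('top'); s=cap('side')
def fit(c,px,un,z=.310):
    q=np.array([ray(c,u,v,z)[:2] for u,v in px])*1000; un=np.array(un,float)
    a=un-un.mean(0); b=q-q.mean(0); th=np.arctan2((a[:,0]*b[:,1]-a[:,1]*b[:,0]).sum(),(a*b).sum())
    R=np.array([[np.cos(th),-np.sin(th)],[np.sin(th),np.cos(th)]]); t=q.mean(0)-R@un.mean(0); print(np.degrees(th),t); print((q-(un@R.T+t)).round(1).tolist())
    return R,t
cp=[(475,48),(795,112),(440,235),(768,292),(548,175),(682,202)]
R,t=fit(c,[(350+(x-360)/4.2,95+y/4.2) for x,y in cp],[(115,100),(115,-100),(2,100),(2,-100),(46,42),(46,-42)])
# depth check: roof points in unit frame
for n in('top','side'):
    W=np.load(n+'0.npy'); P=W[np.abs(W[...,2]-.31)<.005]; U=(P[:,:2]*1000-t)@R; k=(np.abs(U[:,0]-55)<75)&(np.abs(U[:,1])<115); U=U[k]
    print(n,len(U),[np.percentile(U[:,0][np.abs(U[:,1]-y)<6],[1,50,99]).round() for y in(-80,-60,0,60,80)],[np.percentile(U[:,1][np.abs(U[:,0]-x)<5],[1,99]).round() for x in(60,80,100)])
    Q=W.reshape(-1,3); U=(Q[:,:2]*1000-t)@R; z=Q[:,2]*1000
    k=(np.abs(U[:,1])<60)&(U[:,0]<30)&(U[:,0]>-40)&(z>150)&(z<306)
    for lo in range(180,306,9):
        kk=k&(z>=lo)&(z<lo+9)
        if kk.sum()>3: print(lo,kk.sum(),np.percentile(U[kk,0],[5,25,50,75]).round(1))
cv2.imwrite('pics/side_crop.png',cv2.resize(s['img'][170:310,350:460],None,fx=4.2,fy=4.2,interpolation=2))
E
```

```text
-10.546324426521867 [ 614.28936574 -111.11424734]
[[2.5, -1.0], [-0.1, 0.3], [-3.4, 0.5], [-0.7, -0.8], [1.3, -0.2], [0.4, 1.3]]
top 2958 [array([  2.,  59., 116.]), array([-11.,  58., 115.]), array([  1.,  80., 115.]), array([  3.,  60., 116.]), array([  4.,  60., 118.])] [array([-97., 101.]), array([-96., 102.]), array([-95., 100.])]
180 10 [-4.8 -2.6 -2.   1.4]
189 89 [-6.4 -3.5 -1.9 -0. ]
207 146 [-0.4 14.8 18.5 22.9]
216 135 [-4.1 15.6 20.9 26. ]
225 16 [-5.8 -5.4 -4.9 -2.2]
234 15 [-6.9 -6.2 -4.8 -2.6]
243 16 [-8.1 -6.9 -6.6 -5.5]
252 18 [-8.6 -8.  -7.5 -6.8]
261 18 [-9.5 -8.7 -8.6 -6. ]
270 11 [-10.5  -9.6  -9.4  -9.1]
297 126 [-15.1 -13.5 -11.6  -9.8]
side 2428 [array([ -2.,  54., 109.]), array([ -3.,  52., 111.]), array([ 45.,  77., 110.]), array([  1.,  57., 112.]), array([  3.,  57., 113.])] [array([-98., 100.]), array([-97., 102.]), array([-98.,  98.])]
180 12 [-9.8 -9.3 -7.4 -6.5]
189 91 [-9.6 -8.  -6.3 -4.6]
207 76 [-6.5 12.  15.  19.3]
216 83 [-7.6 10.3 16.5 20.6]
225 14 [-9.3 -8.9 -8.1 -7.9]
234 18 [-9.6 -9.3 -8.9 -8.4]
243 15 [-10.9 -10.5  -9.9  -9.3]
252 16 [-11.6 -11.  -10.8 -10.6]
261 13 [-12.9 -12.4 -11.7 -11.2]
270 11 [-13.  -12.9 -12.4 -12. ]
297 109 [-18.3 -17.  -15.  -13.4]
```

View pics/side_crop.png

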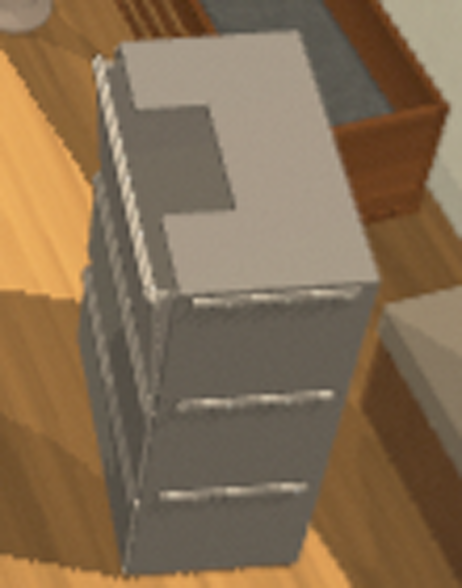

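The bin is about 0.1 rad ajar. I'll take the unit origin as (0.613, -0.1085) with yaw -11.3 degrees. Next is a helper that turns world targets into tool deltas.

```bash
cat >> h.py <<'E'
from scipy.spatial.transform import Rotation as Ro
O=np.array([.613,-.1085]); th=np.radians(-11.3); UR=np.array([[np.cos(th),-np.sin(th)],[np.sin(th),np.cos(th)]])
def unit(x,y,z): return np.r_[O+UR@np.array([x,y])/1000,z/1000]
def state():
    s=arm.get_state(); R=Ro.from_quat(s['tcp_rot']).as_matrix(); p=np.array(s['tcp_pos']); u=UR.T@(p[:2]-O)*1000
    print('t',round(s['time'],2),'tcp',p.round(4),'unit',u.round(1),'yawY',np.degrees(np.arctan2(R[1,1],R[0,1])).round(1),'w',round(s['gripper_width'],4),'F',s['ft_force'].round(1),'J',np.degrees(s['joint_positions']).round())
    return p,R,np.degrees(np.arctan2(R[1,1],R[0,1]))
def go(pt,yaw):
    p,R,y=state(); d=R.T@(np.array(pt)-p)*1000; dy=(yaw-y+90)%180-90
    print('delta',d.round(1),'spin',round(-dy/5,2),'dist',np.linalg.norm(d).round())
E
python3 -c "
from h import *
go(unit(18,0,365),78.7)"
```

```text
t 0.25 tcp [0.1576 0.4744 0.2311] unit [-560.8  482.3] yawY 71.6 w 0.0854 F [-0.4  0.5  0.5] J [72. 12. -2. 76.  0. 90.]
delta [-633.8 -407.4 -133.7] spin -1.42 dist 765.0
```

{"op": "servo_tool", "data": {
  "deltas": "-30 -20 -40 0; -60 -40 -80 0; -90 -60 -120 0; -120 -80 -134 -0.5; -150 -100 -134 -1; -180 -116 -134 -1.4; -210 -135 -134 -1.4; -240 -155 -134 -1.4; -270 -174 -134 -1.4; -300 -193 -134 -1.4; -330 -212 -134 -1.4; -360 -231 -134 -1.4",
  "gripper": 1
}}

```text
time: 1.25
tcp_pos: [0.4272, 0.14, 0.3654]
tcp_rot: [0.099, 0.995, 0.0, 0.0]
ft_force: [0.3, 0.8, -0.2]
gripper_width: -0.0001
grasp_force: 0.0
```

```bash
python3 -c "
from h import *
go(unit(18,0,365),78.7)"
```

```text
t 1.25 tcp [0.4272 0.14   0.3654] unit [-230.8  207.3] yawY 78.6 w -0.0001 F [ 0.3  0.8 -0.2] J [18.  7. 12. 94.  0. 30.]
delta [-249.2 -206.8    0.4] spin -0.02 dist 324.0
```

{"op": "servo_tool", "data": {
  "deltas": "-28 -23 0 0; -56 -46 0 0; -84 -69 0 0; -112 -92 0 0; -140 -115 0 0; -168 -138 0 0; -196 -161 0 0; -224 -184 0 0; -249 -207 0 0; -249 -207 0 0; -249 -207 0 0"
}}

```text
time: 2.17
tcp_pos: [0.6307, -0.112, 0.3633]
tcp_rot: [0.1, 0.995, 0.0, -0.001]
ft_force: [0.3, 0.4, 0.7]
gripper_width: -0.0003
grasp_force: 0.0
```

```bash
python3 - <<'E'
from h import *
go(unit(18,0,267),78.7)
c=cap('top'); s=cap('side')
a=cv2.resize(c['img'][60:200,330:470],(480,480),interpolation=2);b=cv2.resize(s['img'][130:250,345:425],(320,480),interpolation=2)
cv2.imwrite('pics/ins.png',np.hstack([a,b]))
E
```

```text
t 2.17 tcp [ 0.6307 -0.112   0.3633] unit [18.   0.1] yawY 78.5 w -0.0003 F [0.3 0.4 0.7] J [-10.  36.  54. 108.  -0.   1.]
delta [-0.2 -0.1 96.3] spin -0.04 dist 96.0
```

View pics/ins.png

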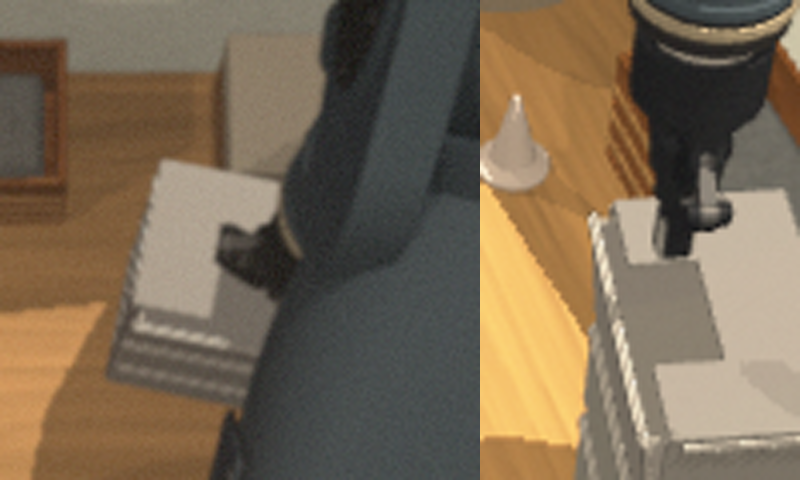

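The picture shows the closed fingertips at crop (672,255), about 55 mm above the notch and in line with it. I'll lower them.

{"op": "servo_tool", "data": {
  "deltas": "0 0 15 0; 0 0 30 0; 0 0 42 0; 0 0 50 0; 0 0 56 0; 0 0 62 0; 0 0 66 0"
}}

```text
time: 2.85
tcp_pos: [0.6293, -0.1096, 0.2995]
tcp_rot: [0.099, 0.995, -0.0, 0.0]
ft_force: [0.4, -0.4, 0.1]
gripper_width: -0.0001
grasp_force: 0.0
```

{"op": "servo_tool", "data": {
  "deltas": "0 0 8 0; 0 0 16 0; 0 0 24 0; 0 0 30 0; 0 0 30 0; 0 0 30 0"
}}

```text
time: 3.35
tcp_pos: [0.6296, -0.1102, 0.2695]
tcp_rot: [0.099, 0.995, -0.0, -0.0]
ft_force: [-0.1, -0.1, -0.1]
gripper_width: 0.0002
grasp_force: 0.0
```

```bash
python3 -c "
from h import *
go(unit(-35,0,267),78.7)"
```

```text
t 3.35 tcp [ 0.6296 -0.1102  0.2695] unit [16.6  1.6] yawY 78.6 w 0.0002 F [-0.1 -0.1 -0.1] J [-10.  30.  30.  89.  -0.   1.]
delta [51.6 -1.7  2.5] spin -0.02 dist 52.0
```

{"op": "servo_tool", "data": {
  "deltas": "5 0 0 0; 10 0 0 0; 15 0 0 0; 20 0 0 0; 25 0 0 0; 30 0 0 0; 35 0 0 0; 40 0 0 0; 45 0 0 0; 50 0 0 0; 54 0 0 0; 54 0 0 0"
}}

```text
time: 4.35
tcp_pos: [0.5763, -0.0996, 0.2701]
tcp_rot: [0.099, 0.995, -0.0, 0.001]
ft_force: [0.2, -0.8, 2.1]
gripper_width: -0.0004
grasp_force: 0.6
```

```bash
cat > ang.py <<'E'
from h import *
# panel outer-face points in the unit frame, per view
for n in('top','side'):
    c=cap(n); Q=cloud(c).reshape(-1,3); U=np.nan_to_num((Q[:,:2]-O)*1000@UR,nan=9e3); z=np.nan_to_num(Q[:,2]*1000-212); np.save(n+'_u.npy',np.c_[U,z])
    print(n)
    for y0,y1 in((-85,-45),(45,85)):
        k=(U[:,1]>y0)&(U[:,1]<y1)&(U[:,0]>-100)&(U[:,0]<-10)&(z>15)&(z<90); A=np.c_[U,z][k]
        lip=A[A[:,0]<np.percentile(A[:,0],10)] if len(A) else A
        print(y0,len(A),'front-most',lip.mean(0).round(1) if len(A) else '', 'maxz',np.sort(A[:,2])[-8:].round().tolist(), 'deg', np.degrees(np.arctan2(-lip[:,0].mean(),lip[:,2].mean())).round(1))
E
python3 ang.py; python3 -c "
from h import *
state()"
```

```text
top
-85 0 front-most  maxz [] deg nan
45 205 front-most [-57.3  65.6  67.9] maxz [71.0, 72.0, 72.0, 72.0, 73.0, 73.0, 73.0, 73.0] deg 40.2
side
-85 111 front-most [-63.5 -66.6  67.8] maxz [71.0, 71.0, 71.0, 71.0, 72.0, 72.0, 72.0, 74.0] deg 43.1
45 83 front-most [-62.9  65.1  67.7] maxz [70.0, 71.0, 71.0, 71.0, 71.0, 71.0, 71.0, 71.0] deg 42.9
t 4.45 tcp [ 0.5765 -0.0996  0.2697] unit [-37.5   1.5] yawY 78.6 w -0.0002 F [-0.  -0.1  1.5] J [-10.  23.  18.  85.   0.   2.]ang.py:9: RuntimeWarning: Mean of empty slice.
  print(y0,len(A),'front-most',lip.mean(0).round(1) if len(A) else '', 'maxz',np.sort(A[:,2])[-8:].round().tolist(), 'deg', np.degrees(np.arctan2(-lip[:,0].mean(),lip[:,2].mean())).round(1))
  ret = ret.dtype.type(ret / rcount)
```

{"op": "servo_tool", "data": {
  "deltas": "3 0 0 0; 6 0 0 0; 9 0 0 0; 10 0 0 0; 10 0 0 0; 10 0 0 0; 10 0 0 0"
}}

```text
time: 5.03
tcp_pos: [0.5667, -0.0976, 0.2693]
tcp_rot: [0.099, 0.995, 0.0, -0.0]
ft_force: [1.2, -0.8, 2.2]
gripper_width: -0.0001
grasp_force: 0.8
```

```bash
python3 ang.py 2>/dev/null; python3 -c "
from h import *
state()"
```

```text
top
-85 0 front-most  maxz [] deg nan
45 223 front-most [-63.   64.8  62.8] maxz [65.0, 65.0, 66.0, 66.0, 66.0, 67.0, 68.0, 68.0] deg 45.1
side
-85 119 front-most [-69.3 -65.4  61.7] maxz [66.0, 66.0, 66.0, 67.0, 67.0, 67.0, 67.0, 68.0] deg 48.3
45 68 front-most [-69.3  61.3  62.7] maxz [65.0, 65.0, 66.0, 66.0, 66.0, 66.0, 66.0, 67.0] deg 47.9
t 5.13 tcp [ 0.5668 -0.0977  0.2692] unit [-47.4   1.6] yawY 78.6 w 0.0001 F [-0.4 -0.5  0.7] J [-10.  21.  16.  85.   0.   2.]
```

{"op": "servo_tool", "data": {
  "deltas": "-5 0 0 0; -8 0 -15 0; -8 0 -40 0; -8 0 -70 0; -8 0 -95 0; -8 0 -100 0; -8 0 -100 0"
}}

```text
time: 5.72
tcp_pos: [0.5757, -0.0994, 0.3705]
tcp_rot: [0.099, 0.995, -0.0, 0.001]
ft_force: [0.5, -0.8, -0.8]
gripper_width: 0.0
grasp_force: 0.0
```

```bash
python3 -c "
from h import *
go([.4615,.298,.13],49.6)"
```

```text
t 5.72 tcp [ 0.5757 -0.0994  0.3705] unit [-38.4   1.6] yawY 78.6 w 0.0 F [ 0.5 -0.8 -0.8] J [-10.  26.  38. 102.  -0.   2.]
delta [190.9 367.1 240.1] spin 5.8 dist 478.0
```

{"op": "servo_tool", "data": {
  "deltas": "17 33 0 0.5; 34 66 0 1; 51 99 0 1.5; 68 132 10 2.2; 85 165 25 2.9; 102 198 45 3.6; 119 231 65 4.3; 136 264 85 5; 153 295 105 5.8; 170 327 125 5.8; 181 348 150 5.8; 191 367 175 5.8",
  "gripper": 0
}}

```text
time: 6.72
tcp_pos: [0.4584, 0.2997, 0.1919]
tcp_rot: [0.344, 0.939, -0.0, -0.0]
ft_force: [0.1, 0.7, -0.4]
gripper_width: 0.0852
grasp_force: 0.0
```

{"op": "servo_tool", "data": {
  "deltas": "0 0 20 0; 0 0 40 0; 0 0 62 0; 0 0 62 0; 0 0 62 0"
}}

```text
time: 7.13
tcp_pos: [0.4588, 0.2974, 0.131]
tcp_rot: [0.345, 0.939, -0.001, -0.001]
ft_force: [0.3, -0.1, 0.7]
gripper_width: 0.0853
grasp_force: 0.0
```

```bash
python3 - <<'E'
from h import *
go([.4615,.298,.015],49.6)
c=cap('side'); cv2.imwrite('pics/pre.png',cv2.resize(c['img'][130:230,220:350],None,fx=5,fy=5,interpolation=2))
E
```

```text
t 7.13 tcp [0.4588 0.2974 0.131 ] unit [-230.8  367.9] yawY 49.6 w 0.0853 F [ 0.3 -0.1  0.7] J [33. 20. -6. 64.  0. 73.]
delta [ -1.8   2.6 116. ] spin 0.0 dist 116.0
```

View pics/pre.png

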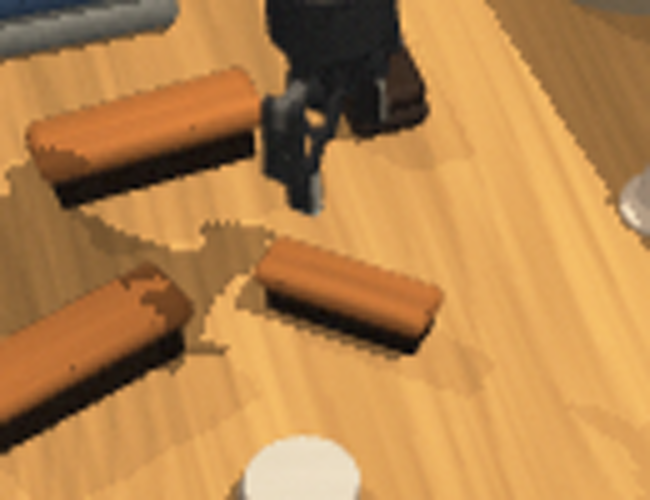

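The picture shows the fingers above the small brush, which is at crop (350,290), with clear space around it. I'll go down and grip it.

{"op": "servo_tool", "data": {
  "deltas": "-2 3 30 0; -2 3 60 0; -2 3 85 0; -2 3 105 0; -2 3 116 0; -2 3 116 0; -2 3 116 0"
}}

```text
time: 7.77
tcp_pos: [0.4639, 0.2994, 0.0173]
tcp_rot: [0.345, 0.939, 0.0, 0.0]
ft_force: [0.0, -0.4, 0.3]
gripper_width: 0.0853
grasp_force: 0.0
```

{"op": "servo_tool", "data": {
  "deltas": "0 0 0 0; 0 0 0 0; 0 0 0 0; 0 0 0 0; 0 0 0 0; 0 0 0 0; 0 0 0 0; 0 0 0 0",
  "gripper": 1,
  "squeeze": 35
}}

```text
time: 8.43
tcp_pos: [0.4639, 0.2994, 0.0173]
tcp_rot: [0.345, 0.939, 0.0, 0.0]
ft_force: [-1.6, -1.4, 8.2]
gripper_width: 0.0411
grasp_force: 35.3
```

{"op": "servo_tool", "data": {
  "deltas": "0 0 -10 0; 0 0 -30 0; 0 0 -60 0; 0 0 -60 0"
}}

```text
time: 8.77
tcp_pos: [0.4656, 0.3006, 0.0818]
tcp_rot: [0.345, 0.939, 0.003, 0.002]
ft_force: [0.9, 0.6, 0.2]
gripper_width: 0.0417
grasp_force: 36.4
```

```bash
python3 - <<'E'
from h import *
go(unit(-30,0,400),-11.3)
c=cap('side'); W=cloud(c); b=c['img'].astype(int); np.save('sW.npy',W)
m=(np.abs(W[...,0]-.46)<.1)&(np.abs(W[...,1]-.298)<.09)&(W[...,2]>.03)&(b[...,2]>b[...,0]+50)&(b[...,2]>90)
P=W[m]; print(len(P),P.min(0),P.max(0),np.percentile(P[:,2],[2,10,50,90,98]))
r=cv2.minAreaRect((P[:,:2]*1000).astype(np.float32)); print(r)
cv2.imwrite('pics/grip.png',cv2.resize(c['img'][110:230,220:350],None,fx=5,fy=5,interpolation=2))
E
```

```text
t 8.77 tcp [0.4656 0.3006 0.0818] unit [-224.7  372.3] yawY 49.6 w 0.0417 F [0.9 0.6 0.2] J [ 33.  22. -10.  57.  -0.  73.]
delta [-351.7 -228.8 -319. ] spin 12.18 dist 527.0
320 [0.39546294 0.24688136 0.07693375] [0.51930949 0.35513929 0.37206556] [0.09221211 0.09718875 0.10396393 0.28610343 0.32750359]
((456.22149658203125, 292.8572998046875), (87.25006103515625, 129.1907958984375), 66.6399917602539)
```

View pics/grip.png

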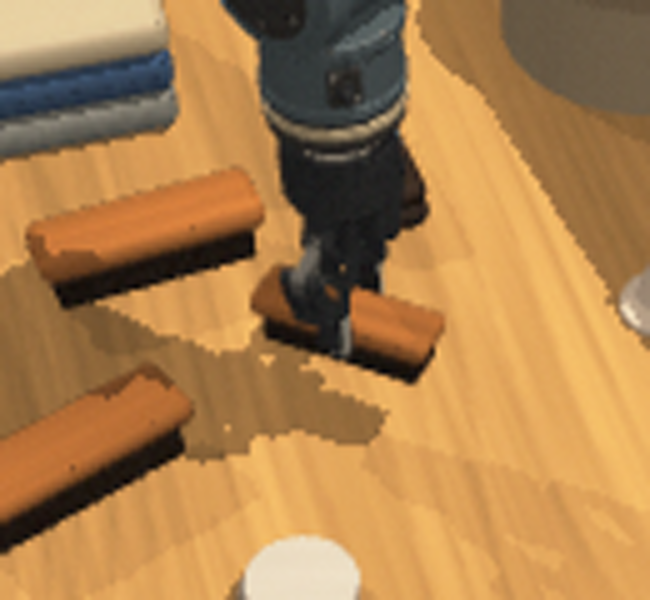

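The brush is held and level at crop (350,315). I'll carry it to above the bin.

{"op": "servo_tool", "data": {
  "deltas": "0 0 -38 0; 0 0 -76 0; 0 0 -114 0.5; -10 -5 -152 1.5; -25 -15 -188 2.5; -45 -28 -222 3.5; -70 -44 -252 4.5; -98 -62 -274 5.5; -126 -80 -290 6.5; -156 -100 -302 7.5; -186 -120 -312 8.5; -216 -140 -319 9.5"
}}

```text
time: 9.82
tcp_pos: [0.5374, 0.0509, 0.3961]
tcp_rot: [0.695, 0.719, 0.0, 0.0]
ft_force: [0.2, 0.2, -0.8]
gripper_width: 0.0411
grasp_force: 36.5
```

```bash
python3 -c "
from h import *
go(unit(-30,0,375),-11.3)"
```

```text
t 9.82 tcp [0.5374 0.0509 0.3961] unit [-105.4  141.5] yawY 1.9 w 0.0411 F [ 0.2  0.2 -0.8] J [  5.  21.  34. 103.   0.  94.]
delta [-155.    41.1   21.1] spin 2.64 dist 162.0
```

{"op": "servo_tool", "data": {
  "deltas": "-25 7 4 1; -50 14 8 2; -78 21 12 2.6; -105 28 16 2.6; -130 35 20 2.6; -155 41 21 2.6; -155 41 21 2.6; -155 41 21 2.6"
}}

```text
time: 10.48
tcp_pos: [0.584, -0.1019, 0.3733]
tcp_rot: [0.772, 0.636, -0.001, -0.001]
ft_force: [1.0, 0.2, -0.8]
gripper_width: 0.0413
grasp_force: 36.4
```

```bash
python3 - <<'E'
from h import *
go(unit(-28,0,300),-11.3)
c=cap('side'); cv2.imwrite('pics/above.png',cv2.resize(c['img'][130:260,340:460],None,fx=4.5,fy=4.5,interpolation=2))
E
python3 ang.py 2>/dev/null
```

```text
t 10.48 tcp [ 0.584  -0.1019  0.3733] unit [-29.7   0.8] yawY -11.0 w 0.0413 F [ 1.   0.2 -0.8] J [-10.  28.  41. 103.   0.  91.]
delta [-0.8  1.8 73.3] spin 0.06 dist 73.0
top
-85 0 front-most  maxz [] deg nan
45 242 front-most [-62.7  63.9  61.9] maxz [64.0, 64.0, 64.0, 64.0, 65.0, 66.0, 68.0, 68.0] deg 45.3
side
-85 121 front-most [-69.3 -65.   61.6] maxz [64.0, 64.0, 65.0, 65.0, 66.0, 66.0, 66.0, 66.0] deg 48.4
45 178 front-most [-67.9  62.9  61.8] maxz [65.0, 65.0, 65.0, 65.0, 65.0, 66.0, 66.0, 68.0] deg 47.7
```

View pics/above.png

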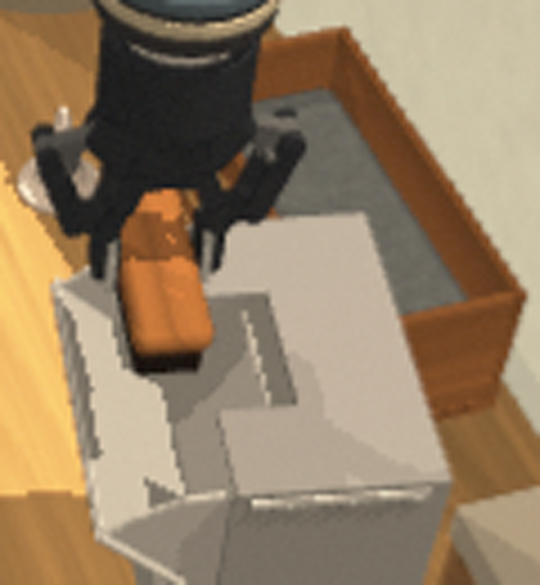

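The picture shows the brush level and aligned above the open bin at crop (165,330), with the rear finger in line with the notch. I'll lower it in steps.

{"op": "servo_tool", "data": {
  "deltas": "0 2 15 0; 0 2 30 0; 0 2 45 0; 0 2 58 0; 0 3 68 0; 0 4 76 0; 0 6 84 0; 0 8 91 0; 0 8 91 0"
}}

```text
time: 11.38
tcp_pos: [0.5918, -0.102, 0.282]
tcp_rot: [0.771, 0.637, -0.0, -0.001]
ft_force: [-1.1, -0.7, -1.4]
gripper_width: 0.0413
grasp_force: 36.5
```

```bash
python3 -c "
from h import *
go(unit(-11,0,261),-11.3)"
```

```text
t 11.38 tcp [ 0.5918 -0.102   0.282 ] unit [-22.    2.3] yawY -10.9 w 0.0413 F [-1.1 -0.7 -1.4] J [-10.  25.  23.  88.   0.  91.]
delta [-2.3 11.  21. ] spin 0.09 dist 24.0
```

{"op": "servo_tool", "data": {
  "deltas": "-1 2 4 0; -1 4 8 0; -1 6 12 0; -1 8 16 0; -1 10 20 0; -1 11 21 0; -1 11 21 0; -1 11 21 0"
}}

```text
time: 12.05
tcp_pos: [0.6025, -0.1053, 0.2623]
tcp_rot: [0.771, 0.637, -0.0, -0.0]
ft_force: [-0.7, 0.2, -1.7]
gripper_width: 0.0414
grasp_force: 36.5
```

```bash
python3 -c "
from h import *
go(unit(-11,0,261),-11.3)"; python3 ang.py 2>/dev/null
```

```text
t 12.05 tcp [ 0.6025 -0.1053  0.2623] unit [-10.9   1. ] yawY -10.9 w 0.0414 F [-0.7  0.2 -1.7] J [-10.  26.  22.  86.  -0.  91.]
delta [-1.  -0.1  1.3] spin 0.08 dist 2.0
top
-85 0 front-most  maxz [] deg nan
45 305 front-most [-62.3  65.4  62.8] maxz [75.0, 75.0, 75.0, 75.0, 76.0, 76.0, 76.0, 76.0] deg 44.8
side
-85 221 front-most [-68.3 -65.4  61.8] maxz [76.0, 76.0, 76.0, 77.0, 77.0, 77.0, 77.0, 77.0] deg 47.9
45 41 front-most [-69.4  64.2  61.9] maxz [65.0, 65.0, 66.0, 66.0, 67.0, 67.0, 68.0, 71.0] deg 48.3
```

{"op": "servo_tool", "data": {
  "deltas": "-1 1 2 0; -1 1 4 0; -1 2 6 0; -1 2 7 0; -1 2 7 0"
}}

```text
time: 12.57
tcp_pos: [0.6048, -0.1068, 0.2556]
tcp_rot: [0.771, 0.637, 0.001, 0.001]
ft_force: [2.4, -0.1, 3.8]
gripper_width: 0.0409
grasp_force: 37.0
```

{"op": "servo_tool", "data": {
  "deltas": "0 0 -3 0; 0 0 -4 0; 0 0 -4 0"
}}

```text
time: 12.82
tcp_pos: [0.6042, -0.1067, 0.2595]
tcp_rot: [0.771, 0.637, -0.0, -0.0]
ft_force: [1.1, -0.2, -1.5]
gripper_width: 0.0408
grasp_force: 36.5
```

{"op": "servo_tool", "data": {
  "deltas": "0 0 0 0; 0 0 0 0; 0 0 0 0; 0 0 0 0; 0 0 0 0",
  "gripper": 0.42
}}

```text
time: 13.23
tcp_pos: [0.6042, -0.1067, 0.2593]
tcp_rot: [0.771, 0.637, -0.0, -0.0]
ft_force: [0.6, -0.8, -1.1]
gripper_width: 0.0495
grasp_force: 0.1
```

```bash
python3 ang.py 2>/dev/null;python3 - <<'E'
from h import *
state()
c=cap('side'); cv2.imwrite('pics/rel.png',cv2.resize(c['img'][150:260,340:460],None,fx=4.5,fy=4.5,interpolation=2))
E
```

```text
top
-85 0 front-most  maxz [] deg nan
45 300 front-most [-63.7  65.9  61.2] maxz [65.0, 66.0, 66.0, 67.0, 67.0, 67.0, 68.0, 68.0] deg 46.2
side
-85 188 front-most [-70.1 -63.4  60.7] maxz [65.0, 65.0, 65.0, 65.0, 66.0, 67.0, 67.0, 70.0] deg 49.1
45 48 front-most [-70.8  66.2  61.7] maxz [63.0, 64.0, 64.0, 64.0, 64.0, 64.0, 64.0, 65.0] deg 49.0
t 13.33 tcp [ 0.6042 -0.1067  0.2593] unit [-9.   0.1] yawY -10.9 w 0.0492 F [ 0.2  0.2 -0.4] J [-10.  26.  22.  86.  -0.  91.]
```

View pics/rel.png

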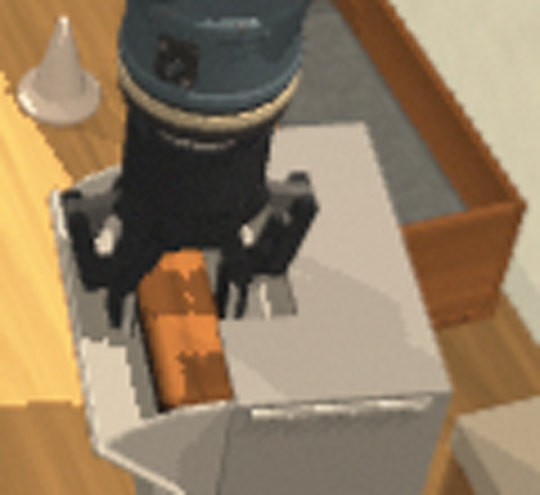

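The picture shows the brush let go and lying in the tipped bin at crop (190,340). I'll lift straight out.

{"op": "servo_tool", "data": {
  "deltas": "0 0 -4 0; 0 0 -10 0; 0 0 -18 0; 0 0 -30 0; 0 0 -50 0; 0 0 -75 0; 0 0 -100 0; 0 0 -120 0; 0 0 -120 0"
}}

```text
time: 14.13
tcp_pos: [0.6047, -0.1068, 0.3839]
tcp_rot: [0.771, 0.637, 0.002, 0.002]
ft_force: [0.5, -0.0, 0.1]
gripper_width: 0.0493
grasp_force: 0.0
```

```bash
python3 ang.py 2>/dev/null;python3 - <<'E'
from h import *
go(unit(-125,0,385),-11.3)
for n in('side','top'):
    c=cap(n); W=cloud(c); b=c['img'].astype(int); Q=W.reshape(-1,3); U=np.c_[(Q[:,:2]-O)*1000@UR,Q[:,2]*1000-212]; b=b.reshape(-1,3)
    k=(np.abs(U[:,0])<80)&(np.abs(U[:,1])<95)&(U[:,2]>0)&(U[:,2]<100)&(b[:,2]>b[:,0]+40)
    P=U[k]; print(n,len(P)); 
    if len(P): print(np.percentile(P,[3,50,97],axis=0).round())
E
```

```text
top
-85 0 front-most  maxz [] deg nan
45 273 front-most [-64.   66.3  61.6] maxz [63.0, 63.0, 64.0, 64.0, 64.0, 65.0, 66.0, 66.0] deg 46.1
side
-85 147 front-most [-70.4 -65.8  60.3] maxz [64.0, 64.0, 64.0, 64.0, 65.0, 65.0, 65.0, 67.0] deg 49.4
45 211 front-most [-68.9  67.9  61.5] maxz [63.0, 63.0, 64.0, 65.0, 65.0, 65.0, 66.0, 66.0] deg 48.2
t 14.23 tcp [ 0.6048 -0.1068  0.3801] unit [-8.4  0.1] yawY -10.9 w 0.0497 F [ 0.3 -0.2 -0.1] J [-10.  32.  49. 107.   0.  91.]
delta [   0.8 -116.6   -5.1] spin 0.08 dist 117.0
side 1061
[[-70. -79.  29.]
 [-30.  -0.  51.]
 [ 21.  82.  80.]]
top 332
[[-9. -8. 40.]
 [ 4. 25. 53.]
 [24. 64. 59.]]
```

{"op": "servo_tool", "data": {
  "deltas": "0 -20 -5 -1.3; 0 -40 -5 -2.6; 0 -60 -5 -4; 0 -80 -5 -5.4; 0 -100 -5 -6.8; 0 -116 -5 -8.2; 0 -116 -5 -9.6; 0 -116 -5 -11; 0 -116 -5 -12.4; 0 -116 -5 -13.8; 0 -116 -5 -15.2; 0 -116 -5 -16.6",
  "gripper": 1
}}

```text
time: 15.33
tcp_pos: [0.4897, -0.0847, 0.3835]
tcp_rot: [0.152, 0.988, 0.0, -0.001]
ft_force: [-0.8, 0.6, -0.2]
gripper_width: -0.0003
grasp_force: 0.0
```

```bash
python3 -c "
from h import *
go(unit(-120,0,258),78.7)"
```

```text
t 15.33 tcp [ 0.4897 -0.0847  0.3835] unit [-125.6   -0.8] yawY 72.5 w -0.0003 F [-0.8  0.6 -0.2] J [-10.  14.  23.  99.   0.   8.]
delta [ -5.6   1.4 125.5] spin -1.25 dist 126.0
```

{"op": "servo_tool", "data": {
  "deltas": "0 0 20 -1.2; 0 0 50 -1.2; 0 0 80 -1.2; 0 0 110 -1.2; 0 0 125 -1.2; 0 0 125 -1.2"
}}

```text
time: 15.83
tcp_pos: [0.4879, -0.0844, 0.2555]
tcp_rot: [0.103, 0.995, 0.0, -0.003]
ft_force: [-0.6, -0.3, -0.7]
gripper_width: 0.0003
grasp_force: 0.0
```

```bash
python3 -c "
from h import *
go(unit(-60,0,260),78.7)"
```

```text
t 15.83 tcp [ 0.4879 -0.0844  0.2555] unit [-127.5   -0.8] yawY 78.1 w 0.0003 F [-0.6 -0.3 -0.7] J [-10.  12.   1.  80.   0.   2.]
delta [-67.4   1.5  -4.9] spin -0.12 dist 68.0
```

{"op": "servo_tool", "data": {
  "deltas": "-12 0 0 0; -24 0 0 0; -36 0 0 0; -43 0 0 0; -47 0 0 0; -51 0 0 0; -55 0 0 0; -59 0 0 0; -63 0 0 0; -67 0 0 0; -71 0 0 0; -75 0 0 0"
}}

```text
time: 16.83
tcp_pos: [0.5631, -0.1001, 0.2601]
tcp_rot: [0.104, 0.995, 0.0, -0.0]
ft_force: [-4.7, 1.2, 4.3]
gripper_width: -0.0
grasp_force: 2.7
```

{"op": "servo_tool", "data": {
  "deltas": "-4 0 0 0; -8 0 0 0; -12 0 0 0; -15 0 0 0; -18 0 0 0; -21 0 0 0; -24 0 0 0; -26 0 0 0; -28 0 0 0; -28 0 0 0"
}}

```text
time: 17.67
tcp_pos: [0.593, -0.1063, 0.2639]
tcp_rot: [0.103, 0.995, -0.0, 0.004]
ft_force: [-6.3, 0.9, 42.4]
gripper_width: -0.0004
grasp_force: 7.9
```

```bash
python3 -c "
from h import *
go(unit(-18,0,256),78.7)"; python3 ang.py 2>/dev/null
```

```text
t 17.67 tcp [ 0.593  -0.1063  0.2639] unit [-20.1  -1.8] yawY 78.1 w -0.0004 F [-6.3  0.9 42.4] J [-10.  24.  20.  85.   0.   2.]
delta [-2.   1.8  7.9] spin -0.12 dist 8.0
top
-85 0 front-most  maxz [] deg nan
45 0 front-most  maxz [] deg nan
side
-85 7 front-most [-12.4 -56.6  88.3] maxz [86.0, 88.0, 88.0, 88.0, 89.0, 89.0, 90.0] deg 8.0
45 0 front-most  maxz [] deg nan
```

{"op": "servo_tool", "data": {
  "deltas": "6 0 -6 0; 16 0 -8 0; 26 0 -8 0; 30 0 -8 0; 30 0 -8 0"
}}

```text
time: 18.18
tcp_pos: [0.5614, -0.0997, 0.2678]
tcp_rot: [0.103, 0.995, -0.0, 0.0]
ft_force: [-0.0, -0.5, 0.3]
gripper_width: 0.0003
grasp_force: 0.0
```

```bash
python3 - <<'E'
from h import *
state()
c=cap('side'); t=cap('top')
a=cv2.resize(c['img'][150:260,340:460],None,fx=4,fy=4,interpolation=2)[:440,:400]; b=cv2.resize(t['img'][95:205,350:450],None,fx=4,fy=4,interpolation=2)[:440,:400]
cv2.imwrite('pics/stuck.png',np.hstack([a,b]))
E
python3 ang.py 2>/dev/null
```

```text
t 18.18 tcp [ 0.5614 -0.0997  0.2678] unit [-52.3  -1.5] yawY 78.1 w 0.0003 F [-0.  -0.5  0.3] J [-10.  21.  15.  84.   0.   2.]
top
-85 0 front-most  maxz [] deg nan
45 0 front-most  maxz [] deg nan
side
-85 8 front-most [-12.2 -82.8  86.6] maxz [87.0, 87.0, 88.0, 89.0, 89.0, 90.0, 90.0, 90.0] deg 8.0
45 0 front-most  maxz [] deg nan
```

View pics/stuck.png

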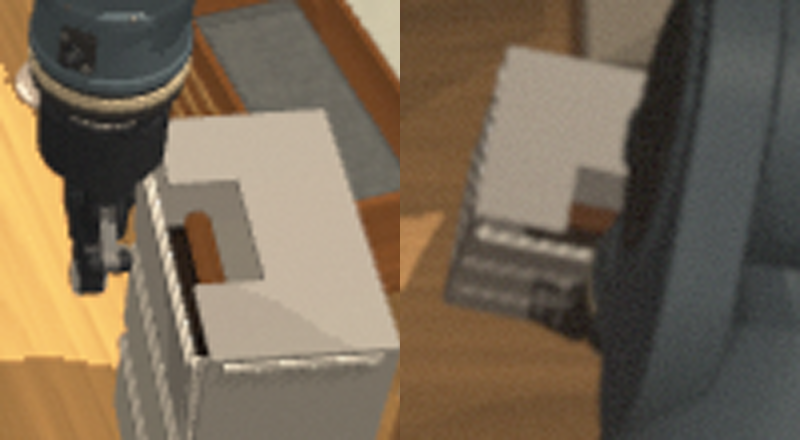

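The picture shows the bin nearly shut with the brush inside, at crop (210,245). The rim had caught on the finger's knuckle, so I'll finish the push with the fingertips higher.

{"op": "servo_tool", "data": {
  "deltas": "0 0 -10 0; 0 0 -18 0; -8 0 -18 0; -16 0 -18 0; -24 0 -18 0; -28 0 -18 0; -30 0 -18 0; -32 0 -18 0; -32 0 -18 0"
}}

```text
time: 19.13
tcp_pos: [0.5931, -0.1064, 0.2852]
tcp_rot: [0.104, 0.995, 0.0, -0.0]
ft_force: [1.1, 0.6, -0.2]
gripper_width: 0.0001
grasp_force: 0.0
```

{"op": "servo_tool", "data": {
  "deltas": "-2 0 0 0; -4 0 0 0; -5 0 0 0; -6 0 0 0; -6 0 0 0"
}}

```text
time: 19.55
tcp_pos: [0.5972, -0.1073, 0.2855]
tcp_rot: [0.103, 0.995, 0.0, -0.002]
ft_force: [-18.5, 4.1, 6.6]
gripper_width: 0.0004
grasp_force: 9.0
```

{"op": "servo_tool", "data": {
  "deltas": "3 0 0 0; 10 0 0 0; 25 0 0 0; 50 0 0 0; 80 0 0 0; 110 0 0 0; 140 0 -10 0; 160 0 -40 0; 160 60 -60 0; 160 100 -60 0; 160 140 -60 0; 160 140 -60 0"
}}

```text
time: 20.55
tcp_pos: [0.4718, 0.0659, 0.3459]
tcp_rot: [0.103, 0.995, 0.001, 0.001]
ft_force: [1.2, -1.1, -0.6]
gripper_width: -0.0002
grasp_force: 0.0
```

```bash
python3 - <<'E'
from h import *
state()
for n in('top','side'):
    c=cap(n); Q=cloud(c).reshape(-1,3); b=c['img'].reshape(-1,3).astype(int); U=np.c_[(Q[:,:2]-O)*1000@UR,Q[:,2]*1000-212]
    k=(np.abs(U[:,1])<85)&(U[:,0]<3)&(U[:,0]>-40)
    for lo in range(-100,95,13):
        kk=k&(U[:,2]>=lo)&(U[:,2]<lo+13)
        if kk.sum()>8: print(n,lo,kk.sum(),np.percentile(U[kk,0],[10,50]).round(1),end=' | ')
    k=(U[:,0]>-10)&(U[:,0]<90)&(np.abs(U[:,1])<90)&(U[:,2]>-5)&(U[:,2]<90)&(b[:,2]>b[:,0]+30)
    if k.sum(): print(n,k.sum(),np.percentile(U[k],[3,50,97],axis=0).round().tolist())
E
```

```text
t 20.55 tcp [0.4718 0.0659 0.3459] unit [-172.7  143.4] yawY 78.2 w -0.0002 F [ 1.2 -1.1 -0.6] J [ 8. 10. 12. 92.  0. 20.]
top -100 17 [0.9 1.2] | top -87 19 [-1.7  0.9] | top -74 16 [-1.9 -0.4] | top -61 22 [-2.2 -1.1] | top -48 15 [-2.2 -1.5] | top -35 12 [-1.4  0.4] | top -22 55 [-4.3 -1.4] | top -9 16 [-1.9 -1.5] | top 4 32 [-2.1 -1.7] | top 17 38 [-2.1 -1.5] | top 30 36 [-2.1 -1.5] | top 43 43 [-2.1 -1.4] | top 56 42 [-1.9 -1.4] | top 69 19 [-2.1 -1.6] | top 82 127 [-4.3 -1.4] | top 174 [[27.0, -47.0, 38.0], [33.0, -11.0, 44.0], [42.0, 25.0, 47.0]]
side -100 49 [-5.2 -4.5] | side -87 51 [-5.3 -4.4] | side -74 52 [-5.  -4.4] | side -61 47 [-5.3 -4.6] | side -48 39 [-5.3 -4.6] | side -35 30 [-7.  -3.9] | side -22 117 [-7.5 -4.8] | side -9 26 [-4.8 -4.3] | side 4 58 [-5.1 -4.4] | side 17 58 [-5.  -4.4] | side 30 58 [-5.1 -4.4] | side 43 58 [-5.  -4.4] | side 56 67 [-5.  -4.4] | side 69 29 [-5.1 -4.6] | side 82 157 [-7.3 -4.7] | side 135 [[-3.0, -48.0, 35.0], [29.0, 34.0, 44.0], [40.0, 65.0, 89.0]]
```

```bash
python3 -c "
from bench import arm
print(arm.job_done())"
```

```text
the job is handed in; nothing more can be done
None
```

The shoe brush is in the top bin, which measures shut and level with the arm clear of everything; the job is handed in, no verdict was returned, and one possible failure is a push that spiked to 42 N at the wrist when the rim caught the gripper (limit 40 N if it counts as the gripper's body).

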